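# Lay the blank across the drying supports

### The arm

A 6-joint arm with a two-finger parallel gripper is mounted at the origin on a cart in front of the work surface, level with it; the furniture and walls round the work are solid. World frame = base frame: x ahead of the robot, y to its left, z up, the work surface at z = 0. Lengths are in mm, angles in degrees, forces in N, time in s.
With the tool pointing down it reaches from about 300 to 850 mm from the base axis. Payload 4.2 kg.
Tool frame: the origin (TCP) lies midway between the tips of the shut fingers; the grasp point (between the pads) lies 19 mm behind it; z points along the fingers, y is the direction in which the jaws open and shut (so a half turn about z gives the same grasp; the last joint's range is limited). The gripper opens to 91 mm and grips with 3 to 60 N. Pads are 32 mm wide; open, the fingers measure 118 mm over their backs; the gripper's body (76 mm by 178 mm) begins 60 mm behind the grasp point.
Start: joints at [-74.599, 18.312, 89.639, -0, 72.044, -1.146], TCP at [163.764, -551.203, 213.976] pointing down, gripper open.
Joint ranges: [-177.97, 177.97], [-48.28, 115.42], [12.27, 149.76], [-77.06, 257.06], [2.81, 150.46], [-146.56, 146.56]. Speed limits (degrees/s): [147.25, 147.25, 180, 180, 180, 180].

### API

Orientations are given as [roll, pitch, yaw] about the fixed x, y, z axes, in that order (R = Rz(yaw) Ry(pitch) Rx(roll)).
In Python, from workcell import env gives the robot as it stands.
- The arm moves only by the shell command python3 -m jog 'ROWS' [FORCE]. ROWS is JSON, a list of rows, each an object of numbers: "dx", "dy", "dz": the shift along the world's x, y, z in m; "wx", "wy", "wz": the turn, a rotation vector about the world's x, y, z in rad; "grip": the gripper's target within -1 to 1 (shut at 1, half-way at 0, fully open at -1). In form: [{"dx": .., "dy": .., "dz": .., "wx": .., "wy": .., "wz": .., "grip": ..}, ...]. A call has 1 to 10 rows; each row shifts and turns the commanded pose from where the row before left it; what a row does not reach is not made up. A row lasts 1/10 s, in which the tool goes at most 50 mm and 8.59 degrees, less where a joint would pass 70% of its speed; a pose out of reach is approached as far as the arm can. A call with a gripper value outside its range is refused whole. The fingers move at their own pace and stop on an object; FORCE is the grip in N (left out, the last holds). Time passes only in rows, so rows that do not move let the fingers close. It gives the time, the measured TCP pose, the force and the opening at its end, in the units of the state.
- env.state(): the state, without advancing time (a new reading comes with each control period).
- env.grab_frame(name): name is "scene" or "top" or "wrist"; returns the picture (480x640x3 uint8, red, green, blue); there is no depth.
- env.get_calibration(name): a dict with "fx", "fy", "cx", "cy" (pixels), "k1" (the pictures are not rectified: a ray, as slopes to the right and down, at radius r is drawn at 1 + k1 r^2 times it, then the intrinsics apply), "R" (3x3) and "t" (3): a world point X has camera coordinates R X + t. Camera axes: x right, y down, z forward; pixel columns grow to the right and rows downward; lengths in mm; the calibration is good to about 2 mm. A picture is of the moment at which its call begins: read the wrist's pose just before it. get_calibration takes no time and is no camera call; for the wrist camera it gives the pose at the moment of the call.
- env.job_done(): hands the job in, once; it reports no verdict.
The state is a dict: "time_s": time; "qpos": joint angles; "qvel": joint speeds; "effort": joint torques, N m; "ee_pos": TCP position; "ee_rot": TCP orientation; "force": force on the tool from outside, world axes, zero at the start; "torque": the same for the moment, N m; "gripper_width": finger opening in mm.
Only numpy, scipy, OpenCV 4.12 (cv2) and the standard library are available. Lean on these libraries where they do the work, as an engineer would, in place of code of your own. Each camera call takes 0.05 s, during which the arm holds its last target. There are 200 camera calls.

### The job

The reddish-brown square wooden blank, the longest of the three, is due for oiling. Lay it across the two blue drying supports so that it bridges the gap like a beam, level, square to the supports and roughly centred on them. Set it down rather than dropping it, and leave the supports where they stand.

Things in the scene. Friction and masses are not known exactly. Their poses are not given: they have to be found in the camera images.
- brown_blank: Reddish-brown square hardwood blank, 27 x 160 x 27 mm, about 0.09 kg, lying flat on the table beside a black (140 mm) and a pale (120 mm) blank of the same section. Origin: centre of its underside; y is its 160 mm length, x its 27 mm width, z up. Grip it across its width at mid-length.
- support_a: Blue weighted drying support, loose, 0.6 kg: a foot 70 x 40 x 8 mm carries an upright web 60 x 24 mm whose flat, cork-faced top is 46 mm above the table. Origin: centre of its underside; z up; x runs along the 60 mm length of its top; y is across it, pointing over the gap to the other support, support_b. The two stand parallel, 95 to 115 mm apart centre to centre along y (71 to 91 mm clear between the webs, 55 to 75 mm between the feet).
- support_b: Blue weighted drying support, loose, 0.6 kg: a foot 70 x 40 x 8 mm carries an upright web 60 x 24 mm whose flat, cork-faced top is 46 mm above the table. Origin: centre of its underside; z up; x runs along the 60 mm length of its top; y is across it, pointing away from support_a, which stands on its -y side. Same shape as support_a.
Things that resemble listed ones, but are neither listed nor needed, are in the scene too. What is shaped like the brown_blank but purple is not meant.

How it is judged (in metres and radians):
At the end, for the whole second after the job is handed in: The blank rests level and still on both supports, within 12 degrees of square, within 20 mm of each top's centre line, its middle 20 to 70 mm from each support across the gap (each end 10 mm or more past the support's middle). Supports upright, within 20 mm of their starts (x of brown_blank in the frame of support_a between -0.02 and 0.02 m and y of brown_blank in the frame of support_a between 0.02 and 0.07 m and angle between the y axis of brown_blank and the y axis of support_a, either way round below 0.21 rad and contact force between brown_blank and support_a above 0.05 N and distance of each of support_a, support_b from where it was at the start of the episode below 0.02 m and angle between each of support_a, support_b's own z axis and vertical below 0.05 rad and x of brown_blank in the frame of support_b between -0.02 and 0.02 m and y of brown_blank in the frame of support_b between -0.07 and -0.02 m and angle between the y axis of brown_blank and the y axis of support_b, either way round below 0.21 rad and contact force between brown_blank and support_b above 0.05 N and height (world z) of brown_blank above 0.04 m and angle between brown_blank's own y axis and vertical between 1.5 and 1.64 rad and linear speed of brown_blank below 0.02 m/s and angular speed of brown_blank below 0.1 rad/s); the robot touches nothing.
It fails at once if the blank is dropped or thrown (moves faster than 0.7 m/s with no finger on it, a fall of more than about 25 mm) (linear speed of brown_blank above 0.7 m/s and contact force between brown_blank and the fingers below 0.05 N).
It also fails if it takes over 32 s, if anything falls off the work surface, if the arm or the gripper's body presses on something with over 40 N, if the wrist force passes 120 N, or if a joint passes its speed limit or range.

## Working session

There is one attempt and no reset: what is moved stays moved. The work goes in short steps, Python scripts to look and compute and a shell command to move; the robot and the scene stay as the last step left them, time stands still between calls to the robot, and variables do not carry over. Pictures are saved under pics/ and viewed, about 8 in all and at most 12, crops included, and the job is handed in when it is done.

```bash
mkdir -p pics; cat > h.py <<'E'
import numpy as np, cv2
from workcell import env
def ray(c,u,v):
    d=np.array([(u-c['cx'])/c['fx'],(v-c['cy'])/c['fy']]);r=d.copy()
    for _ in range(20): r=d/(1+c['k1']*(r@r))
    R=np.array(c['R']);t=np.array(c['t'])
    return -R.T@t, R.T@np.array([r[0],r[1],1.])
def onz(c,u,v,z):
    o,d=ray(c,u,v); return (o+d*(z-o[2])/d[2]).round(1)
def tri(c1,p1,c2,p2):
    o1,d1=ray(c1,*p1);o2,d2=ray(c2,*p2)
    s=np.linalg.lstsq(np.array([d1,-d2]).T,o2-o1,rcond=None)[0]
    a=o1+s[0]*d1;b=o2+s[1]*d2
    return ((a+b)/2).round(1),np.linalg.norm(a-b).round(1)
E
python3 - <<'E'
from h import *
for n in ('top','scene'):
    f=env.grab_frame(n);cv2.imwrite(f'pics/{n}0.png',f[:,:,::-1])
    c=env.get_calibration(n);print(n,{k:np.round(v,3).tolist() for k,v in c.items()})
print(env.state())
E
```

```text
top {'fx': 481.323, 'fy': 481.323, 'cx': 322.702, 'cy': 235.748, 'k1': -0.113, 'R': [[-0.017, -0.999, 0.031], [-0.995, 0.014, -0.097], [0.097, -0.032, -0.995]], 't': [11.6, 521.989, 835.412]}
scene {'fx': 531.316, 'fy': 531.316, 'cx': 308.884, 'cy': 238.72, 'k1': -0.105, 'R': [[-0.802, -0.597, 0.014], [-0.398, 0.517, -0.758], [0.445, -0.614, -0.652]], 't': [425.921, 236.456, 687.637]}
{'time_s': 0.1, 'qpos': array([-7.45986075e+01,  1.83473203e+01,  8.96993244e+01,  1.31467181e-04,
        7.20450619e+01, -1.14563112e+00]), 'qvel': array([-0.04415801, -0.15500733, -0.18576329,  0.00066316, -0.04678088,
        0.01520788]), 'effort': array([ 1.07976910e-03, -4.13332665e+01, -2.32509255e+01,  7.30034150e-02,
        4.21612489e-02, -4.85714611e-05]), 'ee_pos': array([ 163.64359517, -550.74364759,  213.21158094]), 'ee_rot': array([-1.79908314e+02, -1.95852840e-03,  1.65469814e+01]), 'force': array([0.26046404, 0.24331164, 0.12083389]), 'torque': array([ 0.03598036,  0.00881821, -0.03650425]), 'gripper_width': 91.41668495978587}
```

View pics/top0.png

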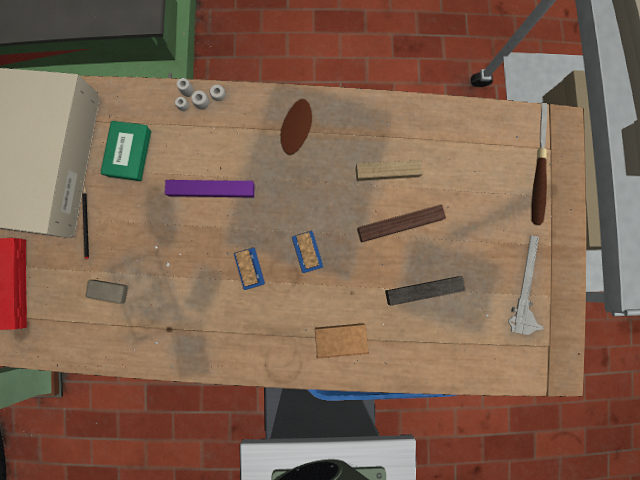

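View pics/scene0.png

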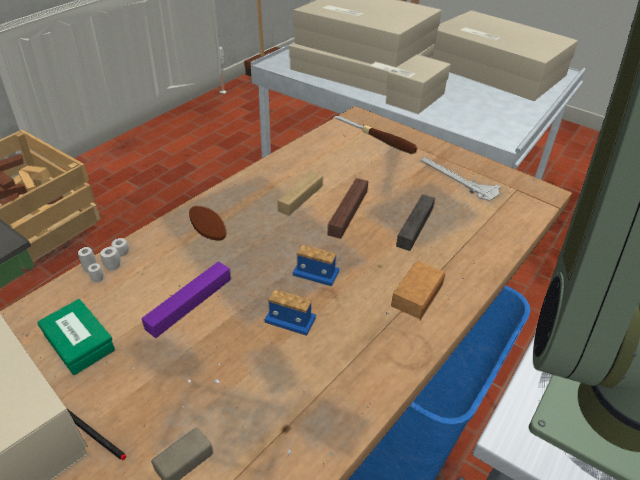

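The top view shows the brown blank from (358,240) to (445,207), the black one at (425,290) and the pale one at (388,171). The support tops are at about (249,268) and (307,251). In the scene view the blank is at (348,207) and the supports at (316,265) and (290,310). Next I'll enlarge both views to pick corners.

```bash
python3 - <<'E'
import cv2,numpy as np
a=cv2.imread('pics/top0.png');b=cv2.imread('pics/scene0.png')
R=lambda i,x,y,w,h,s:cv2.resize(i[y:y+h,x:x+w],None,fx=s,fy=s,interpolation=cv2.INTER_CUBIC)
o=np.zeros((600,800,3),np.uint8)
o[:300,:400]=R(a,350,195,100,75,4)
o[:300,400:]=R(a,228,222,100,75,4)
o[300:,:400]=R(b,295,172,100,75,4)
o[300:,400:]=R(b,255,240,100,75,4) if 0 else cv2.resize(b[240:340,255:355],(400,300),interpolation=cv2.INTER_CUBIC)
cv2.imwrite('pics/c1.png',o)
E
```

```text
(no output)
```

View pics/c1.png

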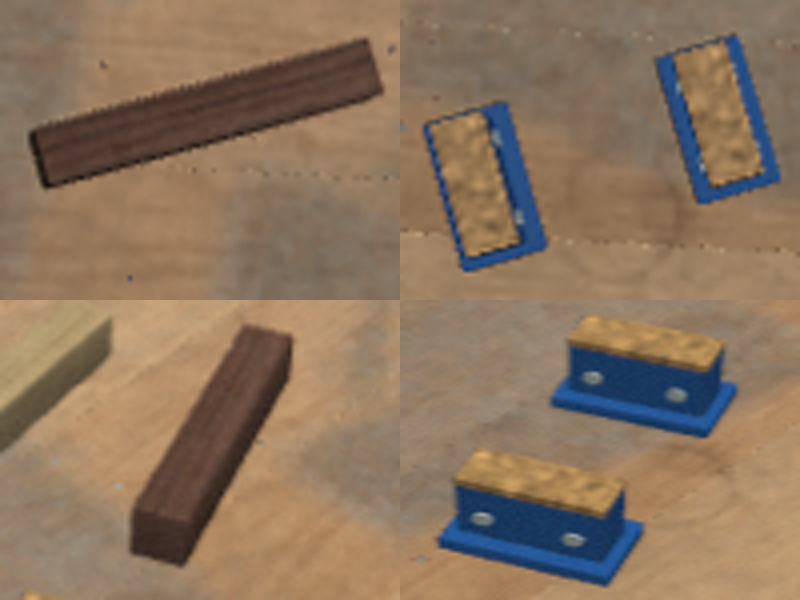

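Corners can be picked in both crops. The blank's top face runs (42,130)…(382,92) in the top crop, and the two cork tops are clear in both views. I'll triangulate them.

```bash
python3 - <<'E'
from h import *
T=env.get_calibration('top');S=env.get_calibration('scene')
P={'blank':([(368,38),(382,92),(50,186),(42,130)],[(245,326),(292,338),(185,517),(133,510)],lambda x,y:(350+x/4,195+y/4),lambda x,y:(295+x/4,172+(y-300)/4)),
'supL':([(490,107),(523,243),(465,258),(427,122)],[(470,450),(625,480),(610,503),(455,480)],lambda x,y:(228+(x-400)/4,222+y/4),lambda x,y:(255+(x-400)/4,240+(y-300)/3)),
'supR':([(725,40),(763,172),(710,187),(675,52)],[(582,316),(723,340),(712,368),(568,343)],lambda x,y:(228+(x-400)/4,222+y/4),lambda x,y:(255+(x-400)/4,240+(y-300)/3))}
Z={'blank':27,'supL':46,'supR':46}
for n,(a,b,f,g) in P.items():
    r=[tri(T,f(*p),S,g(*q)) for p,q in zip(a,b)]
    X=np.array([x for x,_ in r]);print(n,X.tolist(),[e for _,e in r],'mean',X.mean(0))
    for C,pp,h in((T,a,f),(S,b,g)):
        Y=np.array([onz(C,*h(*p),Z[n]) for p in pp]);m=Y.mean(0)
        e1=(Y[0]+Y[3]-Y[1]-Y[2])/2; e2=(Y[3]+Y[2]-Y[0]-Y[1])/2
        print('  plane',m.round(1),*[(np.linalg.norm(e).round(1),np.degrees(np.arctan2(e[1],e[0])).round(1)) for e in(e1,e2)])
E
```

```text
blank [[575.9, -217.2, 21.3], [551.1, -222.4, 21.7], [510.4, -67.4, 27.4], [536.5, -65.2, 19.8]] [np.float64(2.7), np.float64(2.1), np.float64(0.5), np.float64(0.4)] mean [ 543.475 -143.05    22.55 ]
  plane [ 543.5 -141.7   27. ] (np.float64(25.4), np.float64(9.5)) (np.float64(157.1), np.float64(104.9))
  plane [ 539.7 -138.    27. ] (np.float64(23.9), np.float64(19.1)) (np.float64(155.0), np.float64(104.0))
supL [[500.8, 132.0, 36.3], [440.2, 116.7, 41.0], [432.5, 139.8, 50.0], [491.4, 156.9, 42.2]] [np.float64(2.3), np.float64(0.3), np.float64(3.6), np.float64(4.4)] mean [466.225 136.35   42.375]
  plane [466.6 136.3  46. ] (np.float64(60.9), np.float64(14.4)) (np.float64(26.9), np.float64(103.1))
  plane [463.3 138.6  46. ] (np.float64(59.8), np.float64(20.3)) (np.float64(18.4), np.float64(110.8))
supR [[527.8, 27.8, 39.5], [469.0, 11.8, 42.8], [461.3, 34.0, 43.3], [521.3, 48.8, 38.5]] [np.float64(0.4), np.float64(0.8), np.float64(4.4), np.float64(3.3)] mean [494.85   30.6    41.025]
  plane [495.3  31.1  46. ] (np.float64(60.3), np.float64(14.5)) (np.float64(23.1), np.float64(103.9))
  plane [490.7  34.6  46. ] (np.float64(60.1), np.float64(18.6)) (np.float64(22.6), np.float64(113.0))
```

The points hold up: the blank is about 157 x 25 mm at (542,-140) with its length at 105°. The supports are at (465,137) and (493,32), 109 mm apart, with their line also at 105°. The triangulated heights read about 4 mm low, so I'll refine with the wrist camera. I'm moving above the blank with a yaw of +88.4° (1.543 rad).

```bash
python3 -m jog '[{"dx":0.0236,"dy":0.0257,"wz":0.0964},{"dx":0.0236,"dy":0.0257,"wz":0.0964},{"dx":0.0236,"dy":0.0257,"wz":0.0964},{"dx":0.0236,"dy":0.0257,"wz":0.0964},{"dx":0.0236,"dy":0.0257,"wz":0.0964},{"dx":0.0236,"dy":0.0257,"wz":0.0964},{"dx":0.0236,"dy":0.0257,"wz":0.0964},{"dx":0.0236,"dy":0.0257,"wz":0.0964}]'
python3 -m jog '[{"dx":0.0236,"dy":0.0257,"wz":0.0964},{"dx":0.0236,"dy":0.0257,"wz":0.0964},{"dx":0.0236,"dy":0.0257,"wz":0.0964},{"dx":0.0236,"dy":0.0257,"wz":0.0964},{"dx":0.0236,"dy":0.0257,"wz":0.0964},{"dx":0.0236,"dy":0.0257,"wz":0.0964},{"dx":0.0236,"dy":0.0257,"wz":0.0964},{"dx":0.0236,"dy":0.0257,"wz":0.0964},{},{}]'
python3 - <<'E'
from h import *
c=env.get_calibration('wrist');np.save('w1.npy',c,allow_pickle=True)
f=env.grab_frame('wrist');cv2.imwrite('pics/w1.png',f[:,:,::-1])
E
```

```text
invalid input
invalid input
```

View pics/w1.png

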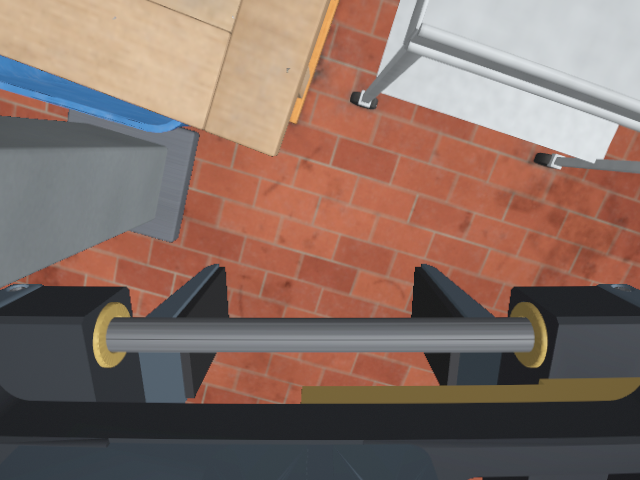

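The moves were refused because every key is needed, and the wrist view shows only the floor. I'm re-sending complete rows.

```bash
python3 -m jog '[{"dx":0.0236,"dy":0.0257,"dz":0,"wx":0,"wy":0,"wz":0.0964,"grip":-1},{"dx":0.0236,"dy":0.0257,"dz":0,"wx":0,"wy":0,"wz":0.0964,"grip":-1},{"dx":0.0236,"dy":0.0257,"dz":0,"wx":0,"wy":0,"wz":0.0964,"grip":-1},{"dx":0.0236,"dy":0.0257,"dz":0,"wx":0,"wy":0,"wz":0.0964,"grip":-1},{"dx":0.0236,"dy":0.0257,"dz":0,"wx":0,"wy":0,"wz":0.0964,"grip":-1},{"dx":0.0236,"dy":0.0257,"dz":0,"wx":0,"wy":0,"wz":0.0964,"grip":-1},{"dx":0.0236,"dy":0.0257,"dz":0,"wx":0,"wy":0,"wz":0.0964,"grip":-1},{"dx":0.0236,"dy":0.0257,"dz":0,"wx":0,"wy":0,"wz":0.0964,"grip":-1}]'
```

```text
time_s: 0.95
ee_pos: [353.2, -344.3, 213.8]
ee_rot: [-180.0, -0.0, 61.0]
force: [0.3, 0.2, 0.1]
gripper_width: 91.3
```

```bash
python3 -m jog '[{"dx":0.0236,"dy":0.0257,"dz":0,"wx":0,"wy":0,"wz":0.0964,"grip":-1},{"dx":0.0236,"dy":0.0257,"dz":0,"wx":0,"wy":0,"wz":0.0964,"grip":-1},{"dx":0.0236,"dy":0.0257,"dz":0,"wx":0,"wy":0,"wz":0.0964,"grip":-1},{"dx":0.0236,"dy":0.0257,"dz":0,"wx":0,"wy":0,"wz":0.0964,"grip":-1},{"dx":0.0236,"dy":0.0257,"dz":0,"wx":0,"wy":0,"wz":0.0964,"grip":-1},{"dx":0.0236,"dy":0.0257,"dz":0,"wx":0,"wy":0,"wz":0.0964,"grip":-1},{"dx":0.0236,"dy":0.0257,"dz":0,"wx":0,"wy":0,"wz":0.0964,"grip":-1},{"dx":0.0236,"dy":0.0257,"dz":0,"wx":0,"wy":0,"wz":0.0964,"grip":-1},{"dx":0,"dy":0,"dz":0,"wx":0,"wy":0,"wz":0,"grip":-1},{"dx":0,"dy":0,"dz":0,"wx":0,"wy":0,"wz":0,"grip":-1}]'
python3 - <<'E'
from h import *
c=env.get_calibration('wrist');np.save('w2.npy',c,allow_pickle=True)
f=env.grab_frame('wrist');cv2.imwrite('pics/w2.png',f[:,:,::-1])
print(ray(c,320,240))
E
```

```text
time_s: 1.95
ee_pos: [541.3, -139.5, 213.4]
ee_rot: [-179.9, -0.0, 105.0]
force: [-0.4, -0.4, -0.8]
gripper_width: 91.1
(array([524.00986921, -69.0714807 , 383.99750047]), array([ 0.06151507, -0.23747039, -0.96951174]))
```

View pics/w2.png

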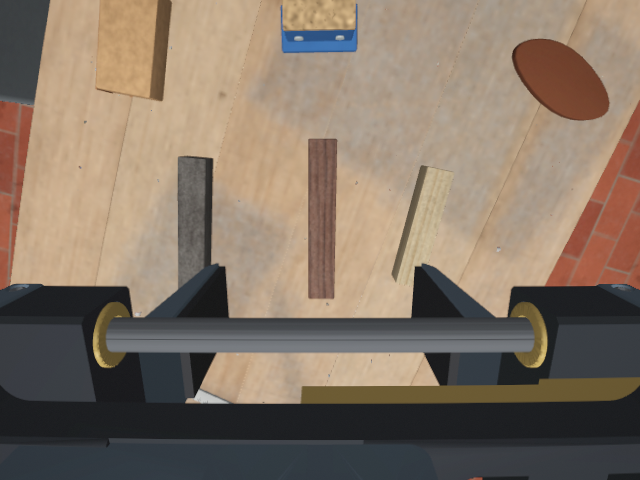

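The brown blank lies upright between the jaws, with corners near (309,139), (336,139), (333,298) and (309,298). The near support's top is at (319,10). I'll measure these by mask.

```bash
cat > m.py <<'E'
from h import *
import sys
n=sys.argv[1]
c=np.load(n+'.npy',allow_pickle=True).item();f=cv2.imread(f'pics/{n}.png')
hsv=cv2.cvtColor(f,cv2.COLOR_BGR2HSV);print(hsv[220,322],hsv[220,290])
m=((hsv[...,2]<150)&((hsv[...,0]<12)|(hsv[...,0]>165))&(hsv[...,1]>45)).astype(np.uint8);m[:,:250]=0;m[:,400:]=0;m[305:]=0;m[:100]=0
m=cv2.morphologyEx(m,cv2.MORPH_OPEN,np.ones((3,3)))
k=max(cv2.findContours(m,0,2)[0],key=cv2.contourArea);q=cv2.boxPoints(cv2.minAreaRect(k))
q=q[np.argsort(q[:,1])];q=np.array([*sorted(q[:2].tolist()),*sorted(q[2:].tolist())]);print(q.round(1).tolist())
for z in(22,27):
    X=np.array([onz(c,u,v,z) for u,v in q]);A=(X[2]+X[3]-X[0]-X[1])/2
    print(z,X.mean(0),'L',np.linalg.norm(A),'ang',np.degrees(np.arctan2(-A[1],-A[0])),'W',np.linalg.norm(X[0]-X[1]),np.linalg.norm(X[2]-X[3]))
E
python3 m.py w2
```

```text
[  9  89 129] [ 16  74 200]
[[309.0, 139.0], [336.0, 139.0], [309.0, 297.0], [336.0, 297.0]]
22 [ 544.7   -139.575   22.   ] L 159.20035332875366 ang 105.03574084354912 W 25.373411280314624 28.25915780769125
27 [ 544.4  -138.65   27.  ] L 157.0648910482543 ang 105.01836063115067 W 24.935316320431973 27.846902879853708
```

The blank's centre is (544.4,-138.7) at 105.0°, and its length and width match the given sizes. I'm descending partway with a 3 mm correction, then taking a second wrist view for height.

```bash
python3 -m jog '[{"dx":0.003,"dy":0.001,"dz":-0.025,"wx":0,"wy":0,"wz":0,"grip":-1},{"dx":0,"dy":0,"dz":-0.025,"wx":0,"wy":0,"wz":0,"grip":-1},{"dx":0,"dy":0,"dz":-0.025,"wx":0,"wy":0,"wz":0,"grip":-1},{"dx":0,"dy":0,"dz":-0.025,"wx":0,"wy":0,"wz":0,"grip":-1},{"dx":0,"dy":0,"dz":0,"wx":0,"wy":0,"wz":0,"grip":-1},{"dx":0,"dy":0,"dz":0,"wx":0,"wy":0,"wz":0,"grip":-1}]'
python3 - <<'E'
from h import *
c=env.get_calibration('wrist');np.save('w3.npy',c,allow_pickle=True)
f=env.grab_frame('wrist');cv2.imwrite('pics/w3.png',f[:,:,::-1])
E
sed -i 's/m\[:100\]=0/m[:40]=0/' m.py
python3 m.py w3
python3 - <<'E'
from h import *
print(env.state()['ee_pos'])
E
```

```text
time_s: 2.6
ee_pos: [544.0, -139.8, 114.4]
ee_rot: [-180.0, -0.0, 104.8]
force: [-0.1, -0.1, 1.1]
gripper_width: 90.8
[  9  83 117] [ 15  84 201]
[[300.0, 134.0], [338.0, 134.0], [300.0, 304.0], [338.0, 304.0]]
22 [ 539.775 -122.425   22.   ] L 124.757705172867 ang 104.74356283647079 W 25.856527222347555 29.08367239534927
27 [ 539.55 -121.4    27.  ] L 122.34512658867945 ang 104.77455027504655 W 25.34758371127321 28.452416417590964
[ 544.7523765  -139.83647683  115.21580154]
```

View pics/w3.png

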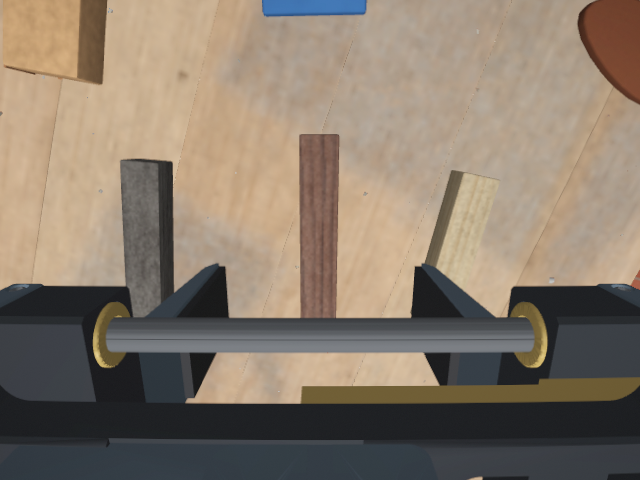

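The blank is centred between the jaws: column 319, with the fingertips at 225 and 413. Its far edge is at row 134. I'll check the top's height from the two wrist places.

```bash
python3 - <<'E'
from h import *
a,b=[np.load(n+'.npy',allow_pickle=True).item() for n in('w2','w3')]
for p,q in (((309,138.5),(300,133.5)),((336.5,138.5),(338.5,133.5))): print(tri(a,p,b,q))
E
```

```text
(array([512.3, -65.5,  39.7]), np.float64(0.3))
(array([535.4, -59.8,  54.3]), np.float64(0.1))
```

```bash
python3 -m jog '[{"dx":0,"dy":0.001,"dz":-0.022,"wx":0,"wy":0,"wz":0,"grip":-1},{"dx":0,"dy":0,"dz":-0.022,"wx":0,"wy":0,"wz":0,"grip":-1},{"dx":0,"dy":0,"dz":-0.02,"wx":0,"wy":0,"wz":0,"grip":-1},{"dx":0,"dy":0,"dz":-0.015,"wx":0,"wy":0,"wz":0,"grip":-1},{"dx":0,"dy":0,"dz":0,"wx":0,"wy":0,"wz":0,"grip":-1}]'
```

```text
time_s: 3.15
ee_pos: [543.9, -138.2, 34.7]
ee_rot: [-179.9, -0.0, 104.9]
force: [-0.2, -0.4, -0.5]
gripper_width: 91.2
```

The two wrist views lie almost along the viewing line, so their heights (40 and 54 mm) are poorly conditioned. The top/scene pair gave 22.5 mm against 27 mm stated, so I trust that. I'm descending the rest slowly while watching the force, then closing.

```bash
python3 -m jog '[{"dx":0,"dy":0,"dz":-0.01,"wx":0,"wy":0,"wz":0,"grip":-1},{"dx":0,"dy":0,"dz":-0.01,"wx":0,"wy":0,"wz":0,"grip":-1},{"dx":0,"dy":0,"dz":-0.008,"wx":0,"wy":0,"wz":0,"grip":-1},{"dx":0,"dy":0,"dz":0,"wx":0,"wy":0,"wz":0,"grip":-1}]'
```

```text
time_s: 3.55
ee_pos: [543.6, -137.8, 6.0]
ee_rot: [-179.9, -0.1, 104.9]
force: [-0.1, 0.5, 0.5]
gripper_width: 91.2
```

```bash
python3 -m jog '[{"dx":0,"dy":0,"dz":0,"wx":0,"wy":0,"wz":0,"grip":1},{"dx":0,"dy":0,"dz":0,"wx":0,"wy":0,"wz":0,"grip":1},{"dx":0,"dy":0,"dz":0,"wx":0,"wy":0,"wz":0,"grip":1},{"dx":0,"dy":0,"dz":0,"wx":0,"wy":0,"wz":0,"grip":1},{"dx":0,"dy":0,"dz":0,"wx":0,"wy":0,"wz":0,"grip":1},{"dx":0,"dy":0,"dz":0,"wx":0,"wy":0,"wz":0,"grip":1},{"dx":0,"dy":0,"dz":0,"wx":0,"wy":0,"wz":0,"grip":1},{"dx":0,"dy":0,"dz":0,"wx":0,"wy":0,"wz":0,"grip":1}]' 25
```

```text
time_s: 4.35
ee_pos: [544.3, -138.0, 7.0]
ee_rot: [180.0, -0.0, 104.9]
force: [0.7, 0.4, 0.0]
gripper_width: 30.0
```

```bash
python3 -m jog '[{"dx":0,"dy":0,"dz":0,"wx":0,"wy":0,"wz":0,"grip":1},{"dx":0,"dy":0,"dz":0,"wx":0,"wy":0,"wz":0,"grip":1},{"dx":0,"dy":0,"dz":0,"wx":0,"wy":0,"wz":0,"grip":1},{"dx":0,"dy":0,"dz":0.01,"wx":0,"wy":0,"wz":0,"grip":1},{"dx":0,"dy":0,"dz":0.02,"wx":0,"wy":0,"wz":0,"grip":1},{"dx":0,"dy":0,"dz":0.025,"wx":0,"wy":0,"wz":0,"grip":1},{"dx":0,"dy":0,"dz":0.025,"wx":0,"wy":0,"wz":0,"grip":1},{"dx":0,"dy":0,"dz":0.02,"wx":0,"wy":0,"wz":0,"grip":1},{"dx":0,"dy":0,"dz":0,"wx":0,"wy":0,"wz":0,"grip":1}]' 25
```

```text
time_s: 5.25
ee_pos: [546.5, -138.6, 110.4]
ee_rot: [179.6, 0.2, 104.9]
force: [1.0, 0.1, -0.8]
gripper_width: 26.6
```

Grasped, with the width at 26.6 mm. I'm moving halfway towards the supports and looking again.

```bash
python3 -m jog '[{"dx":-0.004,"dy":0.0125,"dz":0,"wx":0,"wy":0,"wz":0,"grip":1},{"dx":-0.004,"dy":0.0125,"dz":0,"wx":0,"wy":0,"wz":0,"grip":1},{"dx":-0.004,"dy":0.0125,"dz":0,"wx":0,"wy":0,"wz":0,"grip":1},{"dx":-0.004,"dy":0.0125,"dz":0,"wx":0,"wy":0,"wz":0,"grip":1},{"dx":-0.004,"dy":0.0125,"dz":0,"wx":0,"wy":0,"wz":0,"grip":1},{"dx":-0.004,"dy":0.0125,"dz":0,"wx":0,"wy":0,"wz":0,"grip":1},{"dx":-0.004,"dy":0.0125,"dz":0,"wx":0,"wy":0,"wz":0,"grip":1},{"dx":-0.004,"dy":0.0125,"dz":0,"wx":0,"wy":0,"wz":0,"grip":1},{"dx":0,"dy":0,"dz":0,"wx":0,"wy":0,"wz":0,"grip":1},{"dx":0,"dy":0,"dz":0,"wx":0,"wy":0,"wz":0,"grip":1}]'
python3 - <<'E'
from h import *
c=env.get_calibration('wrist');np.save('w4.npy',c,allow_pickle=True)
f=env.grab_frame('wrist');cv2.imwrite('pics/w4.png',f[:,:,::-1])
E
```

```text
time_s: 6.25
ee_pos: [512.5, -37.8, 107.1]
ee_rot: [180.0, 0.0, 105.0]
force: [1.0, -0.1, -0.8]
gripper_width: 27.0
```

View pics/w4.png

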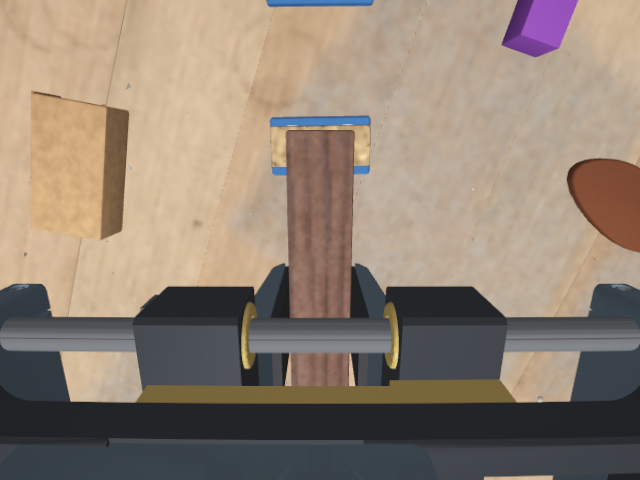

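The near support's cork spans columns 272–370 and rows 126–166, centred on the blank's midline (column 320). The far support's foot edge is at row 5, columns 268–373, also centred. I'll compute the place point and the cork height from w2 and w4.

```bash
python3 - <<'E'
from h import *
a,b=[np.load(n+'.npy',allow_pickle=True).item() for n in('w2','w4')]
f=cv2.cvtColor(cv2.imread('pics/w2.png'),cv2.COLOR_BGR2HSV)[0:56,300,:];print('w2',[(i,int(h)) for i,h in enumerate(f[:,0]) if 18<i<56])
g=cv2.cvtColor(cv2.imread('pics/w4.png'),cv2.COLOR_BGR2HSV)[112:180,280,:];print('w4',[(i+112,int(h)) for i,h in enumerate(g[:,0])])
q=[(272,126),(370,126),(369,166),(273,166)]
X=np.array([onz(b,u,v,46) for u,v in q]);print(X.tolist(),X.mean(0))
print('foot far sup near edge',onz(b,268,5,8),onz(b,373,5,8),'near sup near foot edge',onz(b,272,174,8),onz(b,370,174,8))
print('cork near edge',tri(a,(319.5,28),b,(321,166)),'foot',tri(a,(319.5,51),b,(321,174)))
E
```

```text
w2 [(19, 18), (20, 17), (21, 18), (22, 18), (23, 18), (24, 17), (25, 18), (26, 18), (27, 18), (28, 18), (29, 18), (30, 15), (31, 107), (32, 107), (33, 107), (34, 107), (35, 107), (36, 105), (37, 86), (38, 86), (39, 86), (40, 105), (41, 107), (42, 106), (43, 106), (44, 106), (45, 106), (46, 106), (47, 106), (48, 106), (49, 106), (50, 106), (51, 106), (52, 110), (53, 13), (54, 14), (55, 15)]
w4 [(112, 15), (113, 15), (114, 16), (115, 16), (116, 15), (117, 123), (118, 107), (119, 106), (120, 106), (121, 106), (122, 105), (123, 105), (124, 105), (125, 106), (126, 177), (127, 18), (128, 17), (129, 18), (130, 18), (131, 18), (132, 18), (133, 18), (134, 18), (135, 18), (136, 18), (137, 18), (138, 18), (139, 18), (140, 18), (141, 18), (142, 18), (143, 18), (144, 18), (145, 18), (146, 18), (147, 18), (148, 18), (149, 18), (150, 18), (151, 18), (152, 18), (153, 18), (154, 17), (155, 18), (156, 18), (157, 18), (158, 18), (159, 18), (160, 18), (161, 18), (162, 18), (163, 18), (164, 18), (165, 18), (166, 14), (167, 106), (168, 106), (169, 106), (170, 106), (171, 106), (172, 106), (173, 106), (174, 107), (175, 113), (176, 16), (177, 15), (178, 15), (179, 15)]
[[464.4, 36.3, 46.0], [520.8, 51.3, 46.0], [527.0, 28.7, 46.0], [470.3, 13.6, 46.0]] [495.625  32.475  46.   ]
foot far sup near edge [439.6 109.6   8. ] [505.3 127.1   8. ] near sup near foot edge [466.9   4.8   8. ] [534.6  22.8   8. ]
cork near edge (array([498.7,  21.2,  47.3]), np.float64(0.2)) foot (array([500.8,  13.6,   5.3]), np.float64(0.0))
```

The cork height measures 47.3 mm (46 expected). The near support is at (495.6,32.5), spacing 108 mm, angle 105°, so the midpoint is (481.5,84.8). The move left is dx -31, dy +123, then down about 53.

```bash
python3 -m jog '[{"dx":-0.0035,"dy":0.0135,"dz":0,"wx":0,"wy":0,"wz":0,"grip":1},{"dx":-0.0035,"dy":0.0135,"dz":0,"wx":0,"wy":0,"wz":0,"grip":1},{"dx":-0.0035,"dy":0.0135,"dz":0,"wx":0,"wy":0,"wz":0,"grip":1},{"dx":-0.0035,"dy":0.0135,"dz":0,"wx":0,"wy":0,"wz":0,"grip":1},{"dx":-0.0035,"dy":0.0135,"dz":0,"wx":0,"wy":0,"wz":0,"grip":1},{"dx":-0.0035,"dy":0.0135,"dz":0,"wx":0,"wy":0,"wz":0,"grip":1},{"dx":-0.0035,"dy":0.0135,"dz":0,"wx":0,"wy":0,"wz":0,"grip":1},{"dx":-0.0035,"dy":0.0135,"dz":0,"wx":0,"wy":0,"wz":0,"grip":1},{"dx":-0.003,"dy":0.015,"dz":0,"wx":0,"wy":0,"wz":0,"grip":1},{"dx":0,"dy":0,"dz":0,"wx":0,"wy":0,"wz":0,"grip":1}]'
python3 -m jog '[{"dx":0,"dy":0,"dz":-0.01,"wx":0,"wy":0,"wz":0,"grip":1},{"dx":0,"dy":0,"dz":-0.015,"wx":0,"wy":0,"wz":0,"grip":1},{"dx":0,"dy":0,"dz":-0.012,"wx":0,"wy":0,"wz":0,"grip":1},{"dx":0,"dy":0,"dz":-0.006,"wx":0,"wy":0,"wz":0,"grip":1},{"dx":0,"dy":0,"dz":-0.003,"wx":0,"wy":0,"wz":0,"grip":1},{"dx":0,"dy":0,"dz":0,"wx":0,"wy":0,"wz":0,"grip":1}]'
```

```text
time_s: 7.3
ee_pos: [480.9, 86.7, 107.0]
ee_rot: [180.0, -0.0, 105.0]
force: [0.0, -0.5, -0.5]
gripper_width: 26.7
time_s: 7.9
ee_pos: [481.3, 84.7, 60.6]
ee_rot: [-180.0, 0.0, 104.9]
force: [-0.7, 0.6, 0.2]
gripper_width: 26.9
```

```bash
python3 -m jog '[{"dx":0,"dy":0,"dz":-0.002,"wx":0,"wy":0,"wz":0,"grip":1},{"dx":0,"dy":0,"dz":-0.002,"wx":0,"wy":0,"wz":0,"grip":1},{"dx":0,"dy":0,"dz":0,"wx":0,"wy":0,"wz":0,"grip":1}]'
python3 - <<'E'
from h import *
o=[]
for n,(x,y) in (('scene',(200,190)),('top',(190,190))):
    f=env.grab_frame(n);cv2.imwrite(f'pics/{n}5.png',f[:,:,::-1]);o.append(cv2.resize(f[y:y+150,x:x+200,::-1],(400,300)))
cv2.imwrite('pics/c5.png',np.hstack(o))
E
```

```text
time_s: 8.2
ee_pos: [481.4, 85.0, 57.0]
ee_rot: [180.0, 0.0, 104.9]
force: [-0.3, -0.6, -0.4]
gripper_width: 26.5
```

View pics/c5.png

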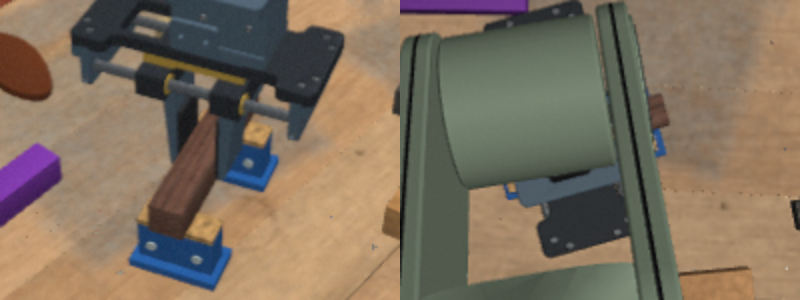

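The scene crop shows the blank bridging both supports, square and centred, just above the cork. I'm lowering to contact in 1 mm steps.

```bash
python3 -m jog '[{"dx":0,"dy":0,"dz":-0.001,"wx":0,"wy":0,"wz":0,"grip":1},{"dx":0,"dy":0,"dz":-0.001,"wx":0,"wy":0,"wz":0,"grip":1},{"dx":0,"dy":0,"dz":-0.001,"wx":0,"wy":0,"wz":0,"grip":1},{"dx":0,"dy":0,"dz":0,"wx":0,"wy":0,"wz":0,"grip":1}]'
```

```text
time_s: 8.7
ee_pos: [481.2, 85.0, 53.8]
ee_rot: [-180.0, -0.0, 104.9]
force: [-0.5, 0.0, -0.6]
gripper_width: 27.0
```

```bash
python3 -m jog '[{"dx":0,"dy":0,"dz":-0.0005,"wx":0,"wy":0,"wz":0,"grip":1},{"dx":0,"dy":0,"dz":-0.0005,"wx":0,"wy":0,"wz":0,"grip":1},{"dx":0,"dy":0,"dz":0,"wx":0,"wy":0,"wz":0,"grip":1}]'
```

```text
time_s: 9.0
ee_pos: [481.4, 85.0, 53.0]
ee_rot: [180.0, 0.0, 104.9]
force: [-0.7, -0.1, -0.4]
gripper_width: 27.0
```

```bash
python3 -m jog '[{"dx":0,"dy":0,"dz":-0.0005,"wx":0,"wy":0,"wz":0,"grip":1},{"dx":0,"dy":0,"dz":-0.0005,"wx":0,"wy":0,"wz":0,"grip":1},{"dx":0,"dy":0,"dz":0,"wx":0,"wy":0,"wz":0,"grip":1}]'
```

```text
time_s: 9.3
ee_pos: [481.4, 85.0, 52.9]
ee_rot: [180.0, 0.0, 104.9]
force: [-1.1, -0.2, 7.3]
gripper_width: 27.0
```

Contact: 7 N upward. Opening and retreating.

```bash
python3 -m jog '[{"dx":0,"dy":0,"dz":0,"wx":0,"wy":0,"wz":0,"grip":0},{"dx":0,"dy":0,"dz":0,"wx":0,"wy":0,"wz":0,"grip":0},{"dx":0,"dy":0,"dz":0,"wx":0,"wy":0,"wz":0,"grip":-0.5},{"dx":0,"dy":0,"dz":0,"wx":0,"wy":0,"wz":0,"grip":-0.5},{"dx":0,"dy":0,"dz":0,"wx":0,"wy":0,"wz":0,"grip":-0.5},{"dx":0,"dy":0,"dz":0,"wx":0,"wy":0,"wz":0,"grip":-0.5}]'
```

```text
time_s: 9.9
ee_pos: [481.3, 85.0, 51.9]
ee_rot: [-180.0, -0.0, 104.9]
force: [1.2, 0.5, -0.1]
gripper_width: 68.1
```

```bash
python3 -m jog '[{"dx":0,"dy":0,"dz":0.01,"wx":0,"wy":0,"wz":0,"grip":-0.5},{"dx":0,"dy":0,"dz":0.02,"wx":0,"wy":0,"wz":0,"grip":-0.5},{"dx":0,"dy":0,"dz":0.025,"wx":0,"wy":0,"wz":0,"grip":-0.5},{"dx":0,"dy":0,"dz":0.025,"wx":0,"wy":0,"wz":0,"grip":-0.5},{"dx":0,"dy":0,"dz":0.025,"wx":0,"wy":0,"wz":0,"grip":-0.5},{"dx":0,"dy":-0.03,"dz":0.025,"wx":0,"wy":0,"wz":0,"grip":-0.5},{"dx":0,"dy":-0.03,"dz":0,"wx":0,"wy":0,"wz":0,"grip":-0.5},{"dx":0,"dy":-0.03,"dz":0,"wx":0,"wy":0,"wz":0,"grip":-0.5},{"dx":0,"dy":-0.03,"dz":0,"wx":0,"wy":0,"wz":0,"grip":-0.5},{"dx":0,"dy":0,"dz":0,"wx":0,"wy":0,"wz":0,"grip":-0.5}]'
python3 - <<'E'
from h import *
c=env.get_calibration('wrist');np.save('w6.npy',c,allow_pickle=True)
o=[]
f=env.grab_frame('wrist');cv2.imwrite('pics/w6.png',f[:,:,::-1]);o.append(cv2.resize(f[:300,120:520,::-1],(400,300)))
for n,(x,y) in (('scene',(220,200)),):
    f=env.grab_frame(n);cv2.imwrite(f'pics/{n}6.png',f[:,:,::-1]);o.append(cv2.resize(f[y:y+150,x:x+200,::-1],(400,300)))
cv2.imwrite('pics/c6.png',np.hstack(o))
E
```

```text
time_s: 10.9
ee_pos: [481.4, -37.6, 182.8]
ee_rot: [180.0, 0.1, 104.7]
force: [0.1, 0.4, -0.1]
gripper_width: 68.6
```

View pics/c6.png

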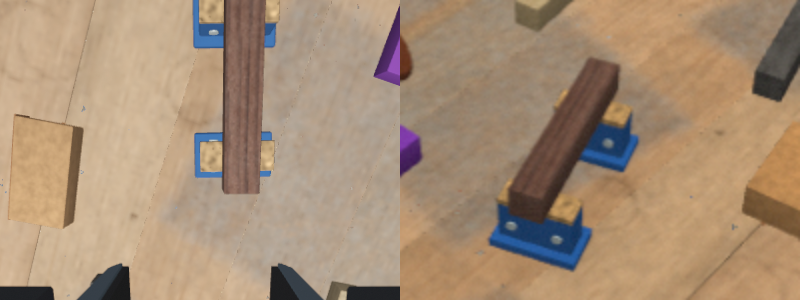

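The blank rests on both supports, clear of the gripper. In the wrist crop its near end spans columns 223–260 at row 192 and the near cork spans 200–275 at rows 141–175. Checking the numbers:

```bash
python3 - <<'E'
from h import *
c=np.load('w6.npy',allow_pickle=True).item()
u=np.array([np.cos(np.radians(105)),np.sin(np.radians(105))]);w=np.array([u[1],-u[0]])
e=(onz(c,343,189,73)+onz(c,379,189,73))/2   # near end, top face
far=(onz(c,344,2,73)+onz(c,386,2,73))/2
k=np.mean([onz(c,320,141,46),onz(c,394,141,46),onz(c,395,172,46),onz(c,320,172,46)],0)
ctr=e[:2]+80*u
d=(far-e)[:2];print('end',e,'blank ctr',ctr,'ang',np.degrees(np.arctan2(d[1],d[0])),'near support',k)
print('x off',(ctr-k[:2])@w,'y off',(ctr-k[:2])@u, 'sup moved', k[:2]-[495.6,32.5])
# scene: far support unmoved? compare blue masks
for n in('scene0','scene6'):
    h=cv2.cvtColor(cv2.imread(f'pics/{n}.png'),cv2.COLOR_BGR2HSV);m=cv2.inRange(h,(100,150,40),(115,255,255))
    for s in(slice(240,284),slice(284,340)):
        mm=np.zeros_like(m);mm[s,250:350]=m[s,250:350];print(n,cv2.boundingRect(mm))
E
```

```text
end [502.    10.05  73.  ] blank ctr [481.29447639  87.3240661 ] ang 104.94465693387444 near support [495.45   32.025  46.   ]
x off 0.6392656460654802 y off 57.07851522187622 sup moved [-0.15  -0.475]
scene0 (293, 257, 46, 27)
scene0 (265, 284, 67, 51)
scene6 (310, 260, 29, 24)
scene6 (265, 284, 67, 50)
```

Everything is within tolerance: 0.6 mm across, 57 mm from the near support (about 51 from the far one), 104.9°, and the supports unmoved. Handing in.

```bash
python3 - <<'E'
from h import *
print(env.job_done(),env.state()['time_s'])
E
```

```text
the job is handed in; nothing more can be done
the job is handed in; nothing more can be done
```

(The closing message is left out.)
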